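# Scan the label on the stack of boards

## Task

Take the hand scanner out of its holder and aim it straight down at the middle of the bar-code label on the stack of wooden boards, holding it still with its nose about 5 cm above the label for two seconds. Do not scan the label on the plastic parts box. Then set the scanner gently back in its holder, nose down, and let go.

Things in the scene. Friction and masses are not known exactly. Their poses are not given: they have to be found in the camera images.
- scanner: Pistol-shaped hand scanner, 260 g, nose down in its holder. Origin: centre of the nose's underside; it looks along its -z. Barrel 130 mm tall: head 48 (x) x 42 (y) mm up to z = 50, white upper body 40 x 36 mm to the top. Grey handle, 28 mm wide, along -x to x = -113, z = 62 to 94. Grip from above across the y faces (36 mm) with the TCP at z = 112; this clears handle and holder.
- holder: Fixed grey open-topped pocket. Origin: centre of its underside on the bench, z up. Base 84 x 78 mm; pocket inside 60 (x) x 54 (y) mm, floor 6 mm and rim 46 mm above the bench. The scanner's nose rests on the pocket floor, 6 mm to spare on each side, scanner x along holder x (a half turn also fits), its origin 6 mm above the holder's.
- boards_label (a point): Middle of the label to scan: a white bar-code sticker, 40 x 60 mm, facing up in the middle of a fixed stack of three wooden boards, 150 x 125 mm and 54 mm high (label face 55 mm above the bench). z up, x along the stack's longer side.
- box_label (a point): Middle of the wrong label: an equal sticker facing up on the lid of a fixed clear plastic parts box with white lid, 138 x 113 mm and 70 mm high (label face 71 mm above the bench). z up, x along the box's longer side. Boards, box and holder may stand in any order.
Things that resemble listed ones, but are neither listed nor needed, are in the scene too. Leave any yellow look-alike of the scanner alone. Leave any yellow look-alike of the holder alone.

How it is judged (in metres and radians):
On the way:
1. the scanner is held still, upright, 25 to 85 mm above the boards' label and aimed at its middle, for 1 s (x of boards_label in the frame of scanner between -0.018 and 0.018 m and y of boards_label in the frame of scanner between -0.018 and 0.018 m and z of boards_label in the frame of scanner between -0.085 and -0.025 m and angle between scanner's own z axis and vertical below 0.25 rad and linear speed of scanner below 0.03 m/s), for 1 s.
At the end, for the whole second after the job is handed in: The scanner stands nose down on the floor of its holder's pocket (within 12 mm of centre, origin 1 to 12 mm above the holder's underside), within 0.15 rad of upright, at rest and released (x of scanner in the frame of holder between -0.012 and 0.012 m and y of scanner in the frame of holder between -0.012 and 0.012 m and z of scanner in the frame of holder between 0.001 and 0.012 m and angle between scanner's own z axis and vertical below 0.15 rad and linear speed of scanner below 0.02 m/s and contact force between the fingers and scanner below 0.1 N); the robot touches nothing.
It fails at once if the scanner is held still over the parts box's label, aimed at it (within 15 mm, 10 to 85 mm above it, slower than 10 mm/s) (x of box_label in the frame of scanner between -0.015 and 0.015 m and y of box_label in the frame of scanner between -0.015 and 0.015 m and z of box_label in the frame of scanner between -0.085 and -0.01 m and angle between scanner's own z axis and vertical below 0.25 rad and linear speed of scanner below 0.01 m/s).
It fails at once if the scanner is dropped into its holder (falling free at over 0.7 m/s, from more than about 25 mm) (linear speed of scanner above 0.7 m/s and horizontal distance between scanner and holder below 0.03 m and contact force between the fingers and scanner below 0.2 N).
It also fails if it takes over 58 s, if anything falls off the work surface, if the arm or the gripper's body presses on something with over 40 N, if the wrist force passes 120 N, or if a joint passes its speed limit or range.

## Robot

A 6-joint arm with a two-finger parallel gripper is mounted at the origin on the work surface. World frame = base frame: x ahead of the robot, y to its left, z up, the work surface at z = 0. Lengths are in mm, angles in rad, forces in N, time in s.
With the tool pointing down it reaches from about 400 to 925 mm from the base axis. Payload 12.5 kg.
Tool frame: the origin (TCP) lies between the finger pads, 19 mm behind the fingertips; this is the grasp point; z points along the fingers, y is the line along which they close (so a half turn about z gives the same grasp; the last joint's range is limited). The gripper opens to 95 mm and grips with 3 to 60 N. Pads are 20 mm wide; open, the fingers measure 119 mm over their backs; the gripper's body (75 mm by 180 mm) begins 59 mm behind the grasp point.
Start: joints at [1.196, 0.491, 1.559, -0, 1.092, -0.106], TCP at [165.966, 602.578, 233.461] pointing down, gripper open.
Joint ranges: [-3.1, 3.1], [-0.84, 2.19], [0.05, 2.79], [-1.13, 4.28], [0.06, 2.93], [-2.69, 2.69]. Speed limits (rad/s): [2.22, 2.22, 2.79, 3.14, 3.14, 3.14].

## Interface

Orientations are given as [roll, pitch, yaw] about the fixed x, y, z axes, in that order (R = Rz(yaw) Ry(pitch) Rx(roll)).
In Python, from cell import env gives the robot as it stands. The module is installed in compiled form; this text tells all that it offers.
- The arm moves only by the tool step_arm, never from a script. Its argument "plan" is a list that holds one entry, the list of rows, each a list of 5 numbers: the shift along the tool's x, y, z in mm, then the turn about the tool's z in degrees, then the opening, from -1 (shut) to 1 (fully open). A call has 1 to 8 rows; each row is the pose to reach, as a shift and turn from the pose commanded when the call began, along the tool's axes at that moment; what a row does not reach only later rows make up. A row lasts 1/12 s, in which the tool goes at most 41.7 mm and 7.16 degrees, less where a joint would pass 70% of its speed; a pose out of reach is approached as far as the arm can. A call with a gripper value outside its range is refused whole. The fingers move at their own pace and stop on an object; the grip force is fixed at half the most. Time passes only in rows, so rows that repeat a pose let the fingers close. It gives the time, the measured TCP pose, the force, the opening and the grip force at its end, in the units of the state.
- env.state(): the state, without advancing time (a new reading comes with each control period).
- env.read_camera(name): name is "side" or "top"; returns the picture (420x560x3 uint8, blue, green, red); there is no depth.
- env.get_calibration(name): a dict with "K" (3x3 intrinsics, pixels), "D" ([k1, k2, p1, p2, k3] as OpenCV has them; the pictures are not rectified), "extrinsics" (4x4, takes a point from world to camera coordinates). Camera axes: x right, y up, looking along -z (the intrinsics and any distortion apply to the point x, -y, -z); pixel columns grow to the right and rows downward; lengths in mm; the calibration is good to about 2 mm. A picture is of the moment at which its call begins. get_calibration takes no time and is no camera call.
- env.job_done(): hands the job in; it is judged then, once.
The state is a dict: "t": time; "joints": joint angles; "qvel": joint speeds; "tau": joint torques, N m; "eef_pos": TCP position; "tcp_rot": TCP orientation; "ft_force": force on the tool from outside, world axes, zero at the start; "moment": the same for the moment, N m; "opening": opening from 0.0 (shut) to 1.0 (fully open); "grip_force": force on a finger pad.
Only numpy, scipy, OpenCV 4.12 (cv2) and the standard library are available. Lean on these libraries where they do the work, as an engineer would, in place of code of your own. Each camera call takes 0.05 s, during which the arm holds its last target. There are 200 camera calls.

## Working session

There is one attempt and no reset: what is moved stays moved. The work goes in short steps, Python scripts to look and compute and a tool call to move; the robot and the scene stay as the last step left them, time stands still between calls to the robot, and variables do not carry over. Pictures are saved under pics/ and viewed, at most 10 in all, crops included, and the job is handed in when it is done.

Besides the shell and the picture viewer there is one more tool, called by a JSON object that holds its "op" and its "data". step_arm: Moves the arm, as the interface text tells. Its arguments: {"type":"object","properties":{"plan":{"type":"array"}},"required":["plan"]}

```bash
mkdir -p pics; cat > h.py <<'E'
import numpy as np, cv2
from cell import env
def ray(cam,uv):
    c=env.get_calibration(cam);K=np.array(c["K"],float);D=np.array(c["D"],float);E=np.array(c["extrinsics"],float)
    p=cv2.undistortPoints(np.array(uv,float).reshape(-1,1,2),K,D).reshape(-1,2)
    d=np.c_[p[:,0],-p[:,1],-np.ones(len(p))]@E[:3,:3]
    return -E[:3,:3].T@E[:3,3],d
def onplane(cam,uv,z):
    o,d=ray(cam,uv);return o+d*((z-o[2])/d[:,2])[:,None]
def proj(cam,P):
    c=env.get_calibration(cam);E=np.array(c["extrinsics"],float)
    q=np.array(P,float).reshape(-1,3)@E[:3,:3].T+E[:3,3]
    q=q*[1,-1,-1]
    return cv2.projectPoints(q,np.zeros(3),np.zeros(3),np.array(c["K"],float),np.array(c["D"],float))[0].reshape(-1,2)
E
python3 - <<'E'
from h import *
for n in("top","side"):
    cv2.imwrite(f"pics/{n}0.png",env.read_camera(n)); print(n,ray(n,[[280,210]]))
s=env.state();print(s["tcp_rot"],s["eef_pos"],s["opening"],s["t"])
E
```

```text
top (array([ 348.5261546 ,   40.99310099, 1107.15665025]), array([[ 0.12685846,  0.03355293, -0.99144604]]))
side (array([-100.68668362, -564.22973246,  693.98292592]), array([[ 0.56481201,  0.57631168, -0.59078125]]))
[-3.14062200e+00 -1.33076459e-04  2.87277882e+00] [165.8862733  602.39111012 232.93199544] 1.001011659268244 0.1
```

View pics/top0.png

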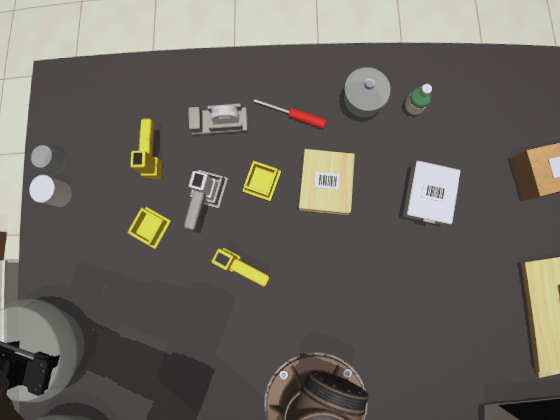

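View pics/side0.png

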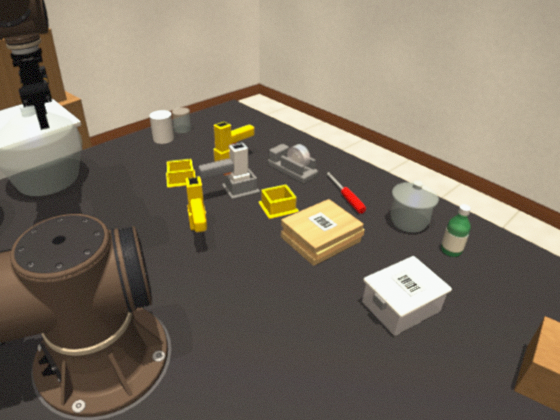

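Top view: the candidates for the scanner are the white/grey one in the grey holder (205,190), a yellow scanner at (145,150), a yellow one at (240,266), and the grey tape dispenser (218,118). Empty yellow holders are at (150,228) and (262,180). I choose (205,190). The boards' label is at (327,180) and the wrong box label at (435,192). Next is a close crop to check.

```bash
python3 - <<'E'
from h import *
t=cv2.imread("pics/top0.png"); s=cv2.imread("pics/side0.png")
a=cv2.resize(t[155:240,165:245],None,fx=5,fy=5,interpolation=cv2.INTER_CUBIC)
b=cv2.resize(s[130:215,190:264],None,fx=5,fy=5,interpolation=cv2.INTER_CUBIC)
cv2.imwrite("pics/crop.png",np.hstack([a,b]))
# labels / boards
hsv=cv2.cvtColor(t,cv2.COLOR_BGR2HSV)
def show(n,m,z,cam="top"):
    cs=cv2.findContours(m,cv2.RETR_EXTERNAL,cv2.CHAIN_APPROX_NONE)[0]
    c=max(cs,key=cv2.contourArea);r=cv2.minAreaRect(c)
    bx=cv2.boxPoints(r);P=onplane(cam,np.vstack([[r[0]],bx]),z);print(n,r,cv2.contourArea(c),P[:,:2].round(1).tolist())
m=((hsv[...,1]>60)&(hsv[...,2]>120)).astype(np.uint8);mm=np.zeros_like(m);mm[140:225,290:365]=m[140:225,290:365]
show("boards",mm,54)
m=((hsv[...,1]<50)&(hsv[...,2]>150)).astype(np.uint8)
mm=np.zeros_like(m);mm[165:197,310:345]=m[165:197,310:345]
mm=cv2.morphologyEx(mm,cv2.MORPH_CLOSE,np.ones((5,5),np.uint8));show("label",mm,55)
print(onplane("top",[[435,192]],71))
E
```

```text
boards ((326.6930847167969, 181.56930541992188), (51.642425537109375, 62.28932571411133), 5.710592269897461) 3076.0 [[551.3, -40.3], [482.2, 32.7], [638.2, 13.2], [621.8, -114.9], [466.4, -92.8]]
label ((326.54876708984375, 180.06097412109375), (24.736663818359375, 17.00645637512207), 6.34019136428833) 380.0 [[554.9, -40.0], [537.9, -6.7], [580.4, -12.7], [571.9, -73.4], [529.6, -67.1]]
[[ 516.14077692 -303.75688146   71.        ]]
```

View pics/crop.png

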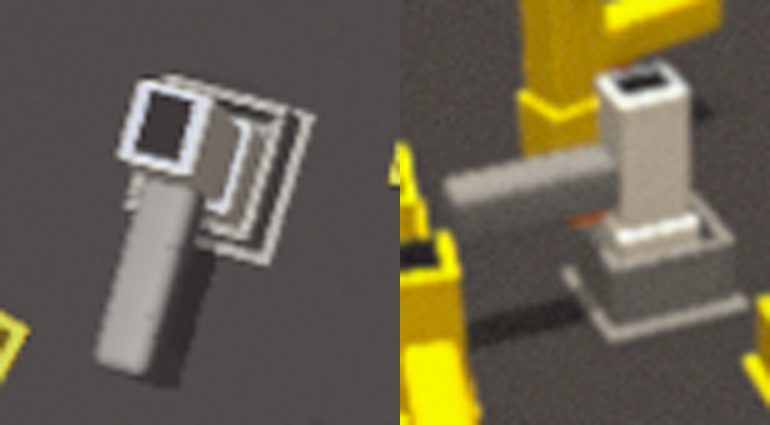

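The crop confirms the white-bodied scanner with its grey handle in the grey holder: top face centre at crop (167,127), handle end (122,365), holder right edge (313,115)-(268,262).

```bash
python3 - <<'E'
from h import *
f=lambda L:(np.array(L,float)+.5)/5-.5+[165,155]
T=onplane("top",f([[142,82],[215,95],[192,172],[120,158]]),136)[:,:2]; print("top",T.round(1).tolist(),T.mean(0))
for i in range(4): d=T[(i+1)%4]-T[i];print(np.linalg.norm(d),np.degrees(np.arctan2(d[1],d[0])))
H=onplane("top",f([[171,185],[124,365]]),100)[:,:2];d=H[1]-H[0];print("handle",H,np.degrees(np.arctan2(d[1],d[0])))
for z in(0,46):
  B=onplane("top",f([[313,115],[268,262],[172,75]]),z)[:,:2];print(z,B.round(1).tolist(),(B[1]+B[2])/2,np.linalg.norm(B[0]-B[1]),np.linalg.norm(B[0]-B[2]))
# side: scanner top face
fs=lambda L:((np.array(L,float)-[400,0])+.5)/5-.5+[190,130]
S=onplane("side",fs([[597,88],[665,62],[690,85],[615,108]]),136)[:,:2];print("side top",S.round(1).tolist(),S.mean(0))
E
```

```text
top [[568.9, 273.7], [561.7, 239.4], [525.9, 250.0], [533.4, 283.7]] [547.45256005 261.70094729]
35.06494953446638 -101.90188580173883
37.32907495031299 163.5244560590487
34.5732895241696 77.41459364794066
36.881412709297706 -15.761439535608293
handle [[526.43709762 267.85787204]
 [440.83467525 290.16693187]] 165.3929180823336
0 [[579.2, 215.2], [502.1, 239.1], [603.0, 290.2]] [552.53577956 264.64480789] 80.76796308071508 78.73682349737476
46 [[569.6, 207.9], [495.7, 230.8], [592.4, 279.9]] [544.05961429 255.35255596] 77.41222629236876 75.46547623133532
side top [[525.0, 274.0], [570.8, 273.1], [564.1, 244.1], [518.4, 250.4]] [544.57728058 260.40143915]
```

{"op": "step_arm", "data": {"plan": [[[-38,-19,0,0,1],[-76,-38,0,0,1],[-114,-57,0,0,1],[-152,-76,0,0,1],[-190,-95,0,0,1],[-228,-114,0,0,1],[-266,-132,0,0,1],[-294,-145,0,0,1]]]}}

```text
t: 0.77
eef_pos: [412.4, 382.7, 233.3]
tcp_rot: [-3.141, -0.0, 2.872]
ft_force: [-0.0, 0.3, -0.3]
opening: 1.003
grip_force: 0.0
```

{"op": "step_arm", "data": {"plan": [[[-36,-18,0,0,1],[-72,-36,0,0,1],[-108,-54,0,0,1],[-135,-70,0,0,1],[-155,-78,0,0,1],[-164,-82,0,0,1],[-164,-82,0,0,1],[-164,-82,0,0,1]]]}}

```text
t: 1.43
eef_pos: [546.7, 262.4, 233.1]
tcp_rot: [-3.141, -0.001, 2.872]
ft_force: [0.1, 0.5, -0.1]
opening: 1.002
grip_force: 0.0
```

{"op": "step_arm", "data": {"plan": [[[0,0,30,0,1],[0,0,60,0,1],[0,0,85,0,1],[0,0,100,0,1],[0,0,108,0,1],[0,0,113,0,1],[0,0,115,0,1],[0,0,115,0,1]]]}}

```text
t: 2.1
eef_pos: [547.1, 262.7, 119.0]
tcp_rot: [3.141, 0.001, 2.873]
ft_force: [0.0, -0.2, 0.1]
opening: 1.003
grip_force: 0.0
```

```bash
python3 - <<'E'
from h import *
s=env.read_camera("side");t=env.read_camera("top")
a=cv2.resize(s[90:215,180:290],None,fx=3.5,fy=4,interpolation=cv2.INTER_CUBIC)
b=cv2.resize(t[125:250,150:260],None,fx=3.5,fy=4,interpolation=cv2.INTER_CUBIC)
cv2.imwrite("pics/g1.png",np.hstack([a,b]))
E
```

```text
(no output)
```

View pics/g1.png

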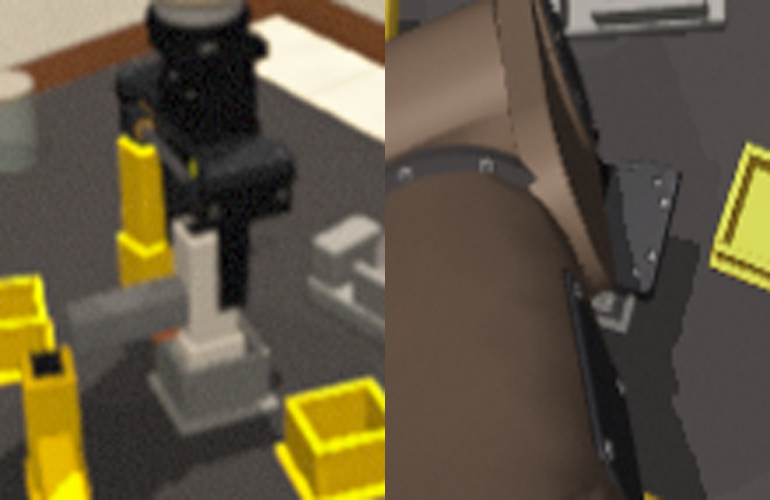

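The side crop shows the fingers straddling the scanner body at (200,260), clear of the handle and holder. I'll close and lift.

{"op": "step_arm", "data": {"plan": [[[0,0,0,0,-1],[0,0,0,0,-1],[0,0,0,0,-1],[0,0,0,0,-1],[0,0,0,0,-1],[0,0,0,0,-1],[0,0,0,0,-1],[0,0,0,0,-1]]]}}

```text
t: 2.87
eef_pos: [547.3, 262.1, 118.4]
tcp_rot: [3.142, -0.0, 2.873]
ft_force: [0.3, -0.2, -0.4]
opening: 0.496
grip_force: 0.0
```

{"op": "step_arm", "data": {"plan": [[[0,0,0,0,-1],[0,0,0,0,-1],[0,0,0,0,-1],[0,0,0,0,-1],[0,0,0,0,-1],[0,0,0,0,-1],[0,0,0,0,-1],[0,0,0,0,-1]]]}}

```text
t: 3.53
eef_pos: [547.2, 262.1, 118.4]
tcp_rot: [3.141, 0.0, 2.873]
ft_force: [-0.2, 0.2, -0.6]
opening: 0.378
grip_force: 30.0
```

{"op": "step_arm", "data": {"plan": [[[0,0,-5,0,-1],[0,0,-12,0,-1],[0,0,-24,0,-1],[0,0,-40,0,-1],[0,0,-60,0,-1],[0,0,-80,0,-1],[0,0,-95,0,-1],[0,0,-102,0,-1]]]}}

```text
t: 4.2
eef_pos: [547.6, 262.3, 223.1]
tcp_rot: [3.14, 0.003, 2.873]
ft_force: [0.5, 0.4, -1.8]
opening: 0.376
grip_force: 30.0
```

```bash
python3 - <<'E'
from h import *
print(env.state()["opening"],env.state()["ft_force"],env.state()["eef_pos"])
s=env.read_camera("side")
cv2.imwrite("pics/g2.png",cv2.resize(s[60:215,150:310],None,fx=3.8,fy=3.8,interpolation=cv2.INTER_CUBIC))
E
```

```text
0.3756718418056174 [ 0.48011083  0.43901746 -1.7636365 ] [547.64329868 262.26206447 223.14054285]
```

View pics/g2.png

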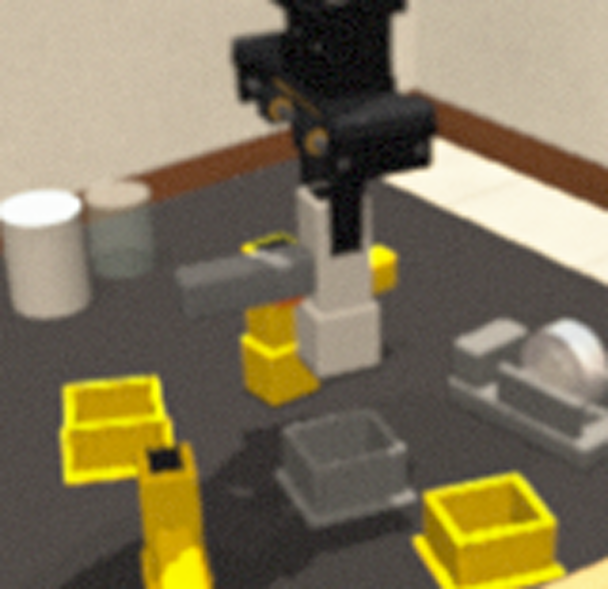

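The scanner hangs upright in the fingers, with the empty grey holder visible at crop (345,465). I'll move over the boards' label.

{"op": "step_arm", "data": {"plan": [[[-8,-25,0,0,-1],[-16,-55,0,0,-1],[-26,-88,0,0,-1],[-36,-122,0,0,-1],[-46,-155,0,0,-1],[-56,-188,0,0,-1],[-64,-215,0,0,-1],[-70,-235,0,0,-1]]]}}

```text
t: 4.92
eef_pos: [551.8, 14.6, 219.8]
tcp_rot: [-3.141, -0.001, 2.872]
ft_force: [0.6, 0.3, -2.3]
opening: 0.377
grip_force: 30.0
```

{"op": "step_arm", "data": {"plan": [[[-6,-20,0,0,-1],[-10,-35,0,0,-1],[-14,-46,0,0,-1],[-16,-52,0,0,-1],[-16,-54,0,0,-1],[-16,-54,0,0,-1],[-16,-54,0,0,-1],[-16,-54,0,0,-1]]]}}

```text
t: 5.58
eef_pos: [553.4, -38.6, 220.4]
tcp_rot: [3.141, -0.0, 2.874]
ft_force: [0.4, -1.1, -1.7]
opening: 0.377
grip_force: 30.0
```

```bash
python3 - <<'E'
from h import *
print(env.state()["eef_pos"],proj("side",[[553.5,-40,55],[553.5,-40,107]]))
s=env.read_camera("side"); t=env.read_camera("top")
a=cv2.resize(s[120:270,260:390],None,fx=3,fy=3,interpolation=cv2.INTER_CUBIC)
b=cv2.resize(t[140:290,160:290],None,fx=3,fy=3,interpolation=cv2.INTER_CUBIC)
cv2.imwrite("pics/g3.png",np.hstack([a,b]))
E
```

```text
[553.36401952 -38.60998156 220.37292179] [[322.01480315 221.34992639]
 [323.81328274 203.45409085]]
```

View pics/g3.png

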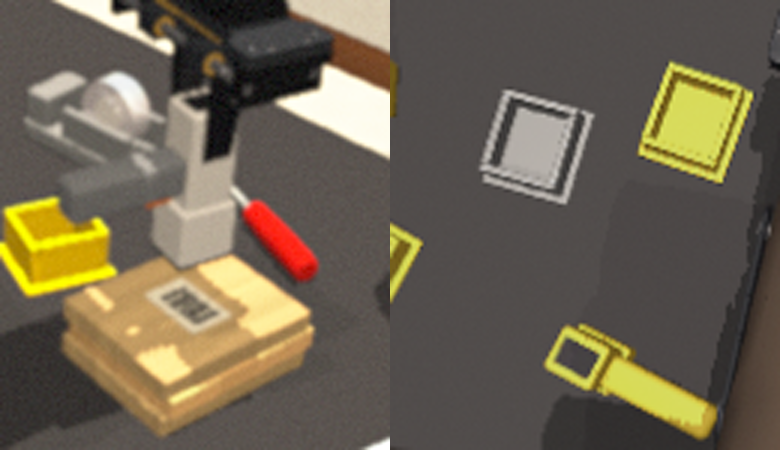

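The side crop shows the scanner upright over the label, its nose centre near (193,247) as predicted (191,250). The empty grey holder shows unobstructed in the top crop at (537,147). I'll hold for two seconds, then measure the holder.

{"op": "step_arm", "data": {"plan": [[[0,0,0,0,-1],[0,0,0,0,-1],[0,0,0,0,-1],[0,0,0,0,-1],[0,0,0,0,-1],[0,0,0,0,-1],[0,0,0,0,-1],[0,0,0,0,-1]]]}}

```text
t: 6.35
eef_pos: [553.4, -39.4, 220.4]
tcp_rot: [3.142, 0.0, 2.873]
ft_force: [-0.9, -0.1, -2.4]
opening: 0.376
grip_force: 30.0
```

{"op": "step_arm", "data": {"plan": [[[0,0,0,0,-1],[0,0,0,0,-1],[0,0,0,0,-1],[0,0,0,0,-1],[0,0,0,0,-1],[0,0,0,0,-1],[0,0,0,0,-1],[0,0,0,0,-1]]]}}

```text
t: 7.02
eef_pos: [553.4, -39.4, 220.4]
tcp_rot: [3.142, 0.0, 2.873]
ft_force: [0.3, -0.8, -1.7]
opening: 0.374
grip_force: 30.0
```

{"op": "step_arm", "data": {"plan": [[[0,0,0,0,-1],[0,0,0,0,-1],[0,0,0,0,-1],[0,0,0,0,-1],[0,0,0,0,-1],[0,0,0,0,-1],[0,0,0,0,-1],[0,0,0,0,-1]]]}}

```text
t: 7.68
eef_pos: [553.4, -39.4, 220.4]
tcp_rot: [3.141, -0.0, 2.873]
ft_force: [-0.0, 0.1, -2.7]
opening: 0.376
grip_force: 30.0
```

```bash
python3 - <<'E'
from h import *
f=lambda L:((np.array(L,float)-[390,0])+.5)/3-.5+[160,140]
for n,z,L in(("base",3,[[592,113],[567,203],[482,178]]),("rim",46,[[507,92],[578,110],[555,193],[484,173]])):
    B=onplane("top",f(L),z)[:,:2];print(n,B.round(1).tolist(),((B[-1]+B[-3])/2 if n=="rim" else (B[0]+B[2])/2),B.mean(0),np.linalg.norm(np.diff(B,axis=0),axis=1),[np.degrees(np.arctan2(*d[::-1])) for d in np.diff(B,axis=0)])
s=env.state();print(s["eef_pos"],s["t"])
E
```

```text
base [[579.3, 215.2], [500.7, 237.3], [524.6, 312.1]] [551.96451256 263.65007533] [534.89057115 254.86867244] [81.61759865 78.48722166] [np.float64(164.30340488823558), np.float64(72.29460738823029)]
rim [[590.6, 280.7], [573.2, 220.3], [503.5, 239.7], [521.9, 299.8]] [547.59279711 260.05316268] [547.30434422 260.13561775] [62.88482956 72.44056735 62.89708576] [np.float64(-105.99128396383884), np.float64(164.41687428045023), np.float64(72.9154923514445)]
[553.39050884 -39.35159331 220.40412606] 7.6833
```

Held for over 2 s. The holder's rim centre (547.3,260.1) agrees with the pickup point, so I'll return the same way.

{"op": "step_arm", "data": {"plan": [[[8,25,0,0,-1],[16,55,0,0,-1],[26,88,0,0,-1],[36,122,0,0,-1],[46,155,0,0,-1],[56,188,0,0,-1],[64,215,0,0,-1],[70,235,0,0,-1]]]}}

```text
t: 8.35
eef_pos: [548.0, 208.2, 220.5]
tcp_rot: [3.141, 0.0, 2.874]
ft_force: [0.5, 0.3, -2.5]
opening: 0.374
grip_force: 30.0
```

{"op": "step_arm", "data": {"plan": [[[6,20,0,0,-1],[10,35,0,0,-1],[14,46,0,0,-1],[16,52,0,0,-1],[16,54,0,0,-1],[16,54,0,0,-1],[16,54,0,0,-1],[16,54,0,0,-1]]]}}

```text
t: 9.02
eef_pos: [547.4, 261.3, 220.5]
tcp_rot: [-3.142, 0.0, 2.872]
ft_force: [0.2, 0.4, -1.7]
opening: 0.378
grip_force: 30.0
```

{"op": "step_arm", "data": {"plan": [[[0,0,10,0,-1],[0,0,22,0,-1],[0,0,34,0,-1],[0,0,44,0,-1],[0,0,50,0,-1],[0,0,54,0,-1],[0,0,54,0,-1],[0,0,54,0,-1]]]}}

```text
t: 9.68
eef_pos: [547.4, 262.1, 166.5]
tcp_rot: [3.141, 0.0, 2.873]
ft_force: [0.5, 0.9, -2.8]
opening: 0.376
grip_force: 30.0
```

{"op": "step_arm", "data": {"plan": [[[0,0,8,0,-1],[0,0,16,0,-1],[0,0,24,0,-1],[0,0,31,0,-1],[0,0,37,0,-1],[0,0,42,0,-1],[0,0,45,0,-1],[0,0,46,0,-1]]]}}

```text
t: 10.35
eef_pos: [547.1, 262.0, 119.8]
tcp_rot: [-3.141, -0.001, 2.873]
ft_force: [0.9, 0.7, -1.8]
opening: 0.377
grip_force: 30.0
```

{"op": "step_arm", "data": {"plan": [[[0,0,0.5,0,-1],[0,0,1,0,-1],[0,0,1.5,0,-1],[0,0,2,0,-1],[0,0,2,0,-1],[0,0,2,0,-1]]]}}

```text
t: 10.85
eef_pos: [547.2, 262.1, 118.6]
tcp_rot: [3.141, 0.0, 2.873]
ft_force: [0.1, -0.3, -3.3]
opening: 0.381
grip_force: 30.0
```

{"op": "step_arm", "data": {"plan": [[[0,0,0,0,1],[0,0,0,0,1],[0,0,0,0,1],[0,0,0,0,1],[0,0,0,0,1],[0,0,0,0,1],[0,0,0,0,1],[0,0,0,0,1]]]}}

```text
t: 11.52
eef_pos: [547.3, 262.1, 118.5]
tcp_rot: [3.141, 0.0, 2.873]
ft_force: [-0.3, 0.3, -0.1]
opening: 0.885
grip_force: 0.0
```

{"op": "step_arm", "data": {"plan": [[[0,0,0,0,1],[0,0,0,0,1],[0,0,0,0,1],[0,0,0,0,1],[0,0,0,0,1],[0,0,0,0,1],[0,0,0,0,1],[0,0,0,0,1]]]}}

```text
t: 12.18
eef_pos: [547.2, 262.1, 118.4]
tcp_rot: [3.142, 0.0, 2.873]
ft_force: [-0.4, 0.5, 0.3]
opening: 1.003
grip_force: 0.0
```

{"op": "step_arm", "data": {"plan": [[[0,0,-10,0,1],[0,0,-25,0,1],[0,0,-45,0,1],[0,0,-70,0,1],[0,0,-95,0,1],[0,0,-112,0,1],[0,0,-120,0,1],[0,0,-120,0,1]]]}}

```text
t: 12.85
eef_pos: [547.7, 262.3, 240.7]
tcp_rot: [3.14, 0.003, 2.873]
ft_force: [0.5, -1.0, -0.0]
opening: 0.999
grip_force: 0.0
```

```bash
python3 - <<'E'
from h import *
s=env.read_camera("side")
cv2.imwrite("pics/g4.png",cv2.resize(s[60:215,150:310],None,fx=3.8,fy=3.8,interpolation=cv2.INTER_CUBIC))
E
```

```text
(no output)
```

View pics/g4.png

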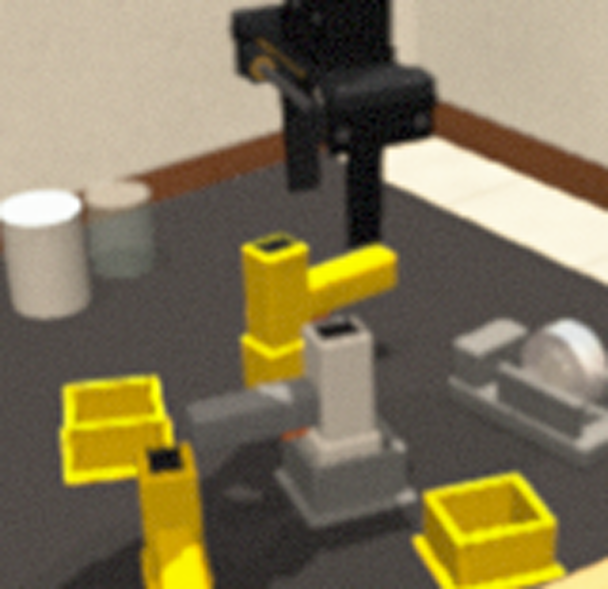

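The scanner stands upright in its grey holder at crop (340,400), and the open gripper is clear above it.

```bash
python3 -c "
from cell import env
print(env.job_done())"
```

```text
the job is handed in; nothing more can be done
None
```

I held the scanner still about 5 cm above the middle of the boards' label for over two seconds, set it back nose down in its grey holder, released it, and handed the job in at about 13 s; no verdict was returned.

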